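Ease a mosaic press off by one turn of its hand wheel

ROBOT

A 6-joint arm with a two-finger parallel gripper is mounted at the origin on the work surface. World frame = base frame: x ahead of the robot, y to its left, z up, the work surface at z = 0. Lengths are in m, angles in rad, forces in N, time in s.
With the tool pointing down it reaches from about 0.275 to 0.825 m from the base axis. Payload 5.2 kg.
Tool frame: the origin (TCP) lies midway between the tips of the shut fingers; the grasp point (between the pads) lies 19 mm behind it; z points along the fingers, y is the line along which they close (so a half turn about z gives the same grasp; the last joint's range is limited). The gripper opens to 93 mm and grips with 3 to 60 N. Pads are 15 mm wide; open, the fingers measure 128 mm over their backs; the gripper's body (75 mm by 188 mm) begins 65 mm behind the grasp point.
Start: joints at [0.974, 0.259, 1.535, -0, 1.348, -0.203], TCP at [0.211, 0.508, 0.219] pointing down, gripper open.
Joint ranges: [-3.14, 3.14], [-0.91, 2.08], [0.19, 2.58], [-1.22, 4.36], [0.22, 2.71], [-3.12, 3.12]. Speed limits (rad/s): [2.57, 2.57, 3.14, 3.14, 3.14, 3.14].

INTERFACE

Orientations are given as a 3x3 rotation matrix whose columns are the frame's x, y, z axes.
In Python, from bench import readout, viewer, robot, finder gives the robot as it stands.
- The arm moves only by the tool apply_moves, never from a script. Its argument "commands" is a list of rows, each a list of 3 entries, a list of its own where there are three numbers: the turn, a rotation vector about the world's x, y, z in rad, then the shift along the world's x, y, z in mm, then the finger opening in mm, from 0 to 93. In form: [[[ax, ay, az], [tx, ty, tz], hand], ...]. A call has 1 to 10 rows; each row shifts and turns the commanded pose from where the row before left it; what a row does not reach is not made up. A row lasts 1/10 s, in which the tool goes at most 50 mm and 8.59 degrees, less where a joint would pass 70% of its speed; a pose out of reach is approached as far as the arm can. A call with a gripper value outside its range is refused whole. The fingers move at their own pace and stop on an object; "newtons" is the grip in N (left out, the last holds). Time passes only in rows, so rows that do not move let the fingers close. It gives the time, the measured TCP pose, the force, the opening and the grip force at its end, in the units of the state.
- readout.state(): the state, without advancing time (a new reading comes with each control period).
- viewer.get_image(name): name is "scene" or "top" or "wrist"; returns the picture (384x512x3 uint8, blue, green, red); there is no depth.
- viewer.calibration(name): a dict with "fx", "fy", "cx", "cy" (pixels), "k1" (the pictures are not rectified: a ray, as slopes to the right and down, at radius r is drawn at 1 + k1 r^2 times it, then the intrinsics apply), "rvec" (rotation vector, rad) and "tvec" (3), from world to camera coordinates, as OpenCV has them. Camera axes: x right, y down, z forward; pixel columns grow to the right and rows downward; lengths in m; the calibration is good to about 2 mm. A picture is of the moment at which its call begins: read the wrist's pose just before it. calibration takes no time and is no camera call; for the wrist camera it gives the pose at the moment of the call.
- robot.close_job(): hands the job in; it is judged then, once.
Trained networks look in the newest picture that a camera, given by its name, has taken for a name from the list of things; names that differ only in an ending like _2 or _b are one class to them, and where a whole thing is asked for, a point or a joint stands for the part that bears it (a point fixed in the world has none). Each returns a list of dicts, best first, with "p" (0 to 1); they miss things now and then, are a little off and sometimes report something else, mostly with a low value. They report only what shows in the picture. A call takes as long as a camera call.
- finder.search_frame(query, camera): "position" ([column, row] in pixels, amid what is visible of it).
The state is a dict: "clock": time; "qpos": joint angles; "dq": joint speeds; "joint_efforts": joint torques, N m; "tool_pos": TCP position; "ee_rot": TCP orientation; "ft_force": force on the tool from outside, world axes, zero at the start; "ft_torque": the same for the moment, N m; "gripper_width": finger opening in m; "finger_force": force on a finger pad.
Only numpy, scipy, OpenCV 4.12 (cv2) and the standard library are available. Lean on these libraries where they do the work, as an engineer would, in place of code of your own. Each camera call takes 0.05 s, during which the arm holds its last target. There are 200 camera calls.

TASK

The mosaic panel in the green bench press has set: ease the press off by pushing its hand wheel round with your fingertips against the upright red handle, anticlockwise seen from above, through exactly one full turn, so that the platen lifts off the panel and the handle comes back to where it began. Only push the handle, do not grip it, and go no farther than the one turn, so that the press keeps its setting for the next panel. Leave the panel lying in the press and the things around it where they are, and finish with your hand clear of everything.

Things in the scene. Friction and masses are not known exactly. Their poses are not given: they have to be found in the camera images.
- press: Fixed green bench screw press; origin at the centre of its underside on the bench, z up, x from front to back, y along the crosshead. Base plate 230 (x) x 310 (y) mm, 24 mm high; two steel columns 28 mm thick at y = +-126 mm; crosshead 58 mm wide and 310 mm long (along y), its top at z = 152 mm, column nuts up to 168 mm; round boss 66 mm across and brass nut up to 180 mm in the middle. It stands at varying places and yaws.
- wheel (a joint): Turn of the hand wheel about its upright axis, rad: 0 at the start, growing anticlockwise seen from above (the way that raises the platen), one full turn = 6.283. Right-handed screw. The wheel has no stop near one turn. Stiff screw friction: about 0.3 N m, that is 3 to 5 N at the handle; it does not run on but stays where it is left.
- wheel_hub (a point): Top of the small brass cap on the hub of the hand wheel, on its axis, above the middle of the press, 227 mm above the bench at the start; it rises 8 mm per turn with the whole wheel. The wheel is dark steel, lies level, 190 mm over its rim; rim tube 20 mm thick on a circle of radius 85 mm, its top face 11 mm below this point; four spokes 15 mm thick. The handle starts at any angle round the wheel.
- handle: Upright red handle on the rim of the hand wheel, over the end of one spoke, 85 mm from the wheel's axis: 25 mm thick, 65 mm tall. Origin at its foot, on its centre line, 220 mm above the bench at the start (4 mm above the top of the rim); z up. It spins freely on its pin, so its own yaw means nothing.
- handle_top (a point): Top of the red handle on its centre line, 65 mm above its foot: 285 mm above the bench at the start, 293 mm after one turn.
- platen (a joint): Height of the platen (dark steel plate 165 x 190 mm in the press, over the panel), m: 0 at the start, when it all but rests on the panel, growing upwards, 0.008 after one full turn of the wheel, which drives it.
- panel: Loose mosaic panel 205 x 195 mm, 17 mm thick (wooden board with blue, ochre and cream tiles), lying in the press on its base plate under the platen; origin at the centre of its underside. Stays there.
- next_panel: Bystander: loose mosaic panel 205 x 195 x 17 mm with red, green and cream tiles, lying on the bench on the +y side of the press; origin at the centre of its underside.
- glue_jar: Bystander: jar with a white lid, 68 mm across, 95 mm tall, standing on the -y side of the press; origin at the centre of its underside.
- palette_knife: Bystander: palette knife 233 mm long, wooden handle 20 mm thick, lying on the bench on the -y side of the press beyond the jar; origin at the middle of its length on the bench, x towards the blade.
- grout_float: Bystander: grouting float 55 x 100 mm, 54 mm tall, with a wooden bow handle, lying behind the press (+x side); origin at the centre of its underside.

How it is judged:
On the way, in this order (a step that is already met when the one before it is completed fails the run):
1. the fingers push the handle and the wheel has begun to turn anticlockwise (over 0.5 rad) (value of joint wheel above 0.5 rad and contact force between the fingers and handle above 0.3 N).
2. the wheel is past half a turn, still pushed by its handle (value of joint wheel above 3.2 rad and contact force between the fingers and handle above 0.3 N).
At the end, for the whole second after the job is handed in: The hand wheel stands at rest one full turn anticlockwise from its start, within 0.3 rad (17 degrees, 25 mm at the handle), the platen therefore 8 mm (within 0.6 mm) higher; the panel still lies in the press within 8 mm of its place, and the bystanders within 20 mm of theirs (value of joint wheel between 5.9832 and 6.5832 rad and velocity of joint wheel between -0.03 and 0.03 rad/s and value of joint platen between 0.0074 and 0.0086 m and distance of panel from where it was at the start of the episode below 0.008 m and distance of each of next_panel, glue_jar, palette_knife, grout_float from where it was at the start of the episode below 0.02 m); the robot touches nothing.
It fails at once if the wheel is pushed more than 0.5 rad beyond one turn (value of joint wheel above 6.7832 rad).
It fails at once if the wheel is turned the wrong way by more than 0.3 rad, which jams the platen down on the panel (value of joint wheel below -0.3 rad).
It fails at once if the handle is gripped: it is between the fingers and held (horizontal distance between the grasp point and handle_top below 0.016 m and z of the grasp point in the frame of handle_top below 0.004 m and contact force between the fingers and handle above 1 N).
It fails at once if the panel in the press is shoved (over 15 mm) (distance of panel from where it was at the start of the episode above 0.015 m).
It fails at once if a bystander is lifted, carried or pushed away (over 30 mm) (distance of any of next_panel, glue_jar, palette_knife, grout_float from where it was at the start of the episode above 0.03 m).
It also fails if it takes over 51 s, if anything falls off the work surface, if the arm or the gripper's body presses on something with over 40 N, if the wrist force passes 120 N, or if a joint passes its speed limit or range.

## Working session

There is one attempt and no reset: what is moved stays moved. The work goes in short steps, Python scripts to look and compute and a tool call to move; the robot and the scene stay as the last step left them, time stands still between calls to the robot, and variables do not carry over. Pictures are saved under pics/ and viewed, at most 10 in all, crops included, and the job is handed in when it is done.

Besides the shell and the picture viewer there is one more tool, called after "Call:" in YAML: its name, and indented under it one key for each argument. apply_moves: Moves the arm, as the interface text tells. Its arguments: {"type":"object","properties":{"commands":{"type":"array"},"newtons":{"type":"number"}},"required":["commands"]}

```bash
mkdir -p pics
cat > h.py <<'E'
import numpy as np, cv2
from bench import readout, viewer, robot, finder
def ray(cam,px,z):
    c=viewer.calibration(cam); R,_=cv2.Rodrigues(np.array(c["rvec"],float)); t=np.array(c["tvec"],float).ravel()
    d=(np.array(px,float)-[c["cx"],c["cy"]])/[c["fx"],c["fy"]]
    u=d.copy()
    for _ in range(30): u=d/(1+c["k1"]*(u@u))
    o=-R.T@t; v=R.T@np.array([u[0],u[1],1.])
    return o+v*(z-o[2])/v[2]
def proj(cam,P):
    c=viewer.calibration(cam); R,_=cv2.Rodrigues(np.array(c["rvec"],float)); p=R@np.array(P,float)+np.array(c["tvec"],float).ravel()
    u=p[:2]/p[2]; u=u*(1+c["k1"]*(u@u)); return u*[c["fx"],c["fy"]]+[c["cx"],c["cy"]]
E
python3 - <<'E'
from h import *
ims=[]
for cam in ["scene","top"]:
    im=viewer.get_image(cam); cv2.imwrite(f"pics/{cam}0.png",im)
    for q,z in [("wheel_hub",.227),("handle_top",.285),("handle",.25),("press",.1),("glue_jar",.05),("next_panel",.01)]:
        for r in finder.search_frame(q,cam)[:2]: print(cam,q,np.round(r["position"]),round(r["p"],2),ray(cam,r["position"],z).round(3))
print(readout.state())
E
```

```text
scene wheel_hub [241. 200.] 0.86 [0.618 0.048 0.227]
scene handle_top [265. 197.] 0.58 [0.67  0.111 0.285]
scene handle [242. 196.] 0.2 [0.62  0.052 0.25 ]
scene press [240. 230.] 0.66 [0.654 0.035 0.1  ]
scene glue_jar [182. 218.] 0.9 [ 0.503 -0.148  0.05 ]
scene next_panel [322. 228.] 0.75 [0.691 0.353 0.01 ]
top wheel_hub [267. 190.] 0.97 [0.588 0.054 0.227]
top handle_top [248. 168.] 0.49 [0.644 0.107 0.285]
top press [265. 199.] 0.61 [0.571 0.059 0.1  ]
top glue_jar [329. 216.] 0.55 [ 0.516 -0.154  0.05 ]
top next_panel [181. 163.] 0.93 [0.702 0.346 0.01 ]
{'clock': 0.7, 'qpos': array([ 9.74194717e-01,  2.58582282e-01,  1.53501802e+00,  3.34354631e-05,
        1.34797388e+00, -2.02794311e-01]), 'dq': array([0.00079107, 0.00020605, 0.0013479 , 0.00117426, 0.00055296,
       0.00072061]), 'joint_efforts': array([ 1.83896118e-03, -4.37040997e+01, -2.84267735e+01,  7.21237622e-02,
        3.07091908e-02, -2.19227337e-05]), 'tool_pos': array([0.21100715, 0.50792114, 0.21865504]), 'ee_rot': array([[-9.23452034e-01,  3.83713879e-01, -1.65989581e-05],
       [ 3.83713878e-01,  9.23452034e-01,  3.35995362e-05],
       [ 2.82209500e-05,  2.46583094e-05, -9.99999999e-01]]), 'ft_force': array([0.41816389, 0.18494   , 0.41565659]), 'ft_torque': array([ 0.01441791, -0.06104708,  0.0325143 ]), 'finger_force': 0.0, 'gripper_width': 0.09300471563742695}
```

View pics/scene0.png

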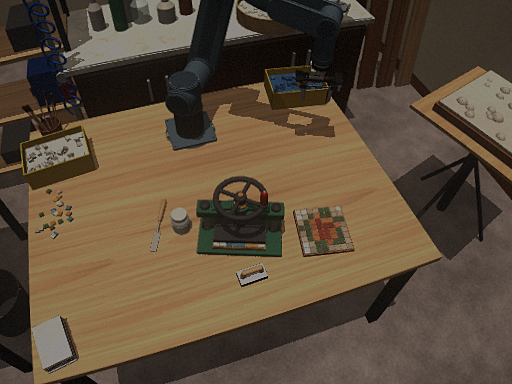

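View pics/top0.png

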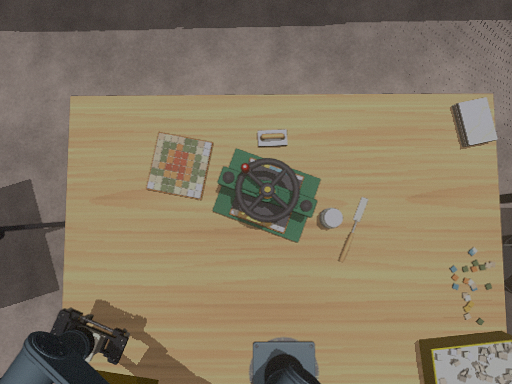

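The scene picture shows the wheel around (240,200) with the red handle at (264,197). In the top picture the hub is at (267,190) and the handle top at about (246,167). I'll refine both by colour and by triangulation.

Run:
```python
from h import *
for cam,(a,b,c,d) in {"scene":(190,300,170,230),"top":(205,330,140,250)}.items():
    im=cv2.imread(f"pics/{cam}0.png"); h=cv2.cvtColor(im,cv2.COLOR_BGR2HSV)
    m=(((h[...,0]<8)|(h[...,0]>172))&(h[...,1]>140)&(h[...,2]>60)).astype(np.uint8)
    M=np.zeros_like(m); M[c:d,a:b]=m[c:d,a:b]
    n,l,s,ce=cv2.connectedComponentsWithStats(M)
    for i in range(1,n):
        if s[i,4]>5: print(cam,s[i],ce[i].round(1), [ray(cam,ce[i],z).round(3) for z in (.2525,.285)])
    cr=cv2.resize(im[c:d,a:b],None,fx=5,fy=5,interpolation=cv2.INTER_CUBIC); cv2.imwrite(f"pics/{cam}c.png",cr)
# predicted
for H in ([.588,.054],[.6,.05]):
    print([proj(c,[*H,.227]).round(1) for c in("scene","top")])
```

```text
scene [261 191   7   8  31] [263.8 194.1] [array([0.635, 0.123, 0.252]), array([0.658, 0.113, 0.285])]
top [241 163   8   9  39] [244.7 167.2] [array([0.651, 0.116, 0.252]), array([0.646, 0.115, 0.285])]
[array([239.6, 193.1]), array([266.8, 190.2])]
[array([239.5, 196.1]), array([268.2, 186. ])]
```

View pics/topc.png

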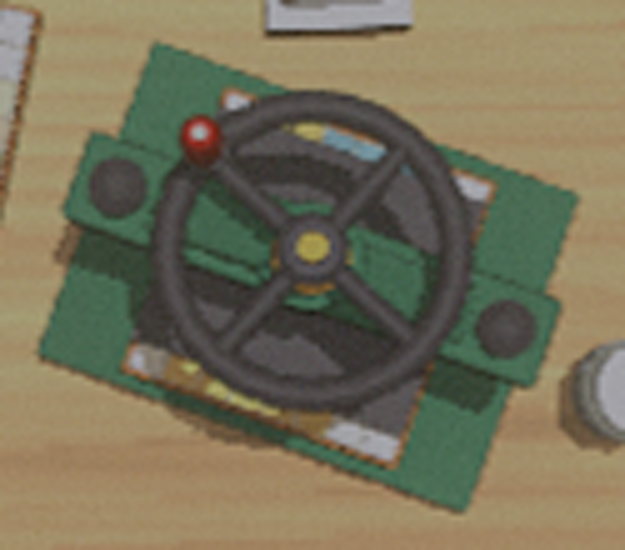

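View pics/scenec.png

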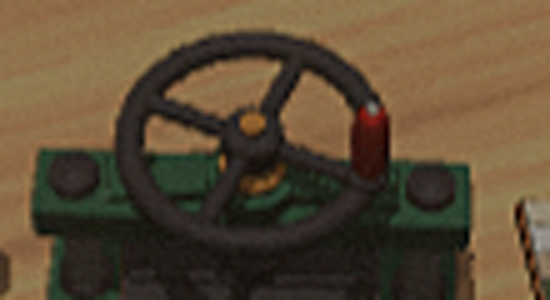

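The crops put the hub at about (267.4,189.2) in the top picture and (240.5,194.2) in the scene picture. The handle top is at about (245.1,166.2) and (264.3,191.5). The handle sits over a spoke at the wheel's far left.

Run:
```python
from h import *
print("hub",ray("top",(267.4,189.2),.227),ray("scene",(240.5,194.2),.227))
print("ht",ray("top",(245.1,166.3),.285),ray("scene",(264.3,191.7),.285))
H=np.array([.592,.0515])
for p in (ray("top",(245.1,166.3),.285),): d=p[:2]-H; print(np.hypot(*d),np.degrees(np.arctan2(d[1],d[0])))
for e in (30,40,45,50,60):
    a=np.radians(e); P=[H[0]+.085*np.cos(a),H[1]+.085*np.sin(a)]
    print(e,[proj(c,[*P,.285]).round(1) for c in("top","scene")],[proj(c,[*P,.2525]).round(1) for c in("top","scene")])
```

```text
hub [0.59087448 0.05233373 0.227     ] [0.59332765 0.05564565 0.227     ]
ht [0.64891251 0.11385674 0.285     ] [0.64938999 0.11799486 0.285     ]
0.08442391051041659 47.613537788528966
30 [array([252.3, 160.2]), array([259. , 197.4])] [array([252.6, 162.1]), array([258.6, 203.4])]
40 [array([247.9, 163.3]), array([261.7, 194.4])] [array([248.3, 165.1]), array([261.2, 200.4])]
45 [array([245.9, 165.1]), array([262.7, 192.8])] [array([246.4, 166.9]), array([262.3, 198.9])]
50 [array([244.1, 167.1]), array([263.6, 191.2])] [array([244.6, 168.8]), array([263.2, 197.2])]
60 [array([241. , 171.5]), array([264.8, 187.7])] [array([241.6, 173.1]), array([264.3, 193.8])]
```

Call:
apply_moves:
  commands:
    - [[0, 0, -0.139], [16.3, -15.5, 20], 0]
    - [[0, 0, -0.139], [16.3, -15.5, 20], 0]
    - [[0, 0, -0.139], [16.3, -15.5, 20], 0]
    - [[0, 0, -0.139], [16.3, -15.5, 20], 0]
    - [[0, 0, -0.139], [16.3, -15.5, 20], 0]
    - [[0, 0, -0.139], [16.3, -15.5, 20], 0]
    - [[0, 0, -0.139], [16.3, -15.5, 0], 0]
    - [[0, 0, -0.139], [16.3, -15.5, 0], 0]
    - [[0, 0, -0.139], [16.3, -15.5, 0], 0]
    - [[0, 0, -0.139], [16.3, -15.5, 0], 0]

```text
clock: 1.7
tool_pos: [0.3746, 0.3522, 0.3388]
ee_rot: [[0.217, 0.976, 0.0], [0.976, -0.217, 0.0], [0.0, 0.0, -1.0]]
ft_force: [0.3, 0.4, 0.6]
gripper_width: 0.0169
finger_force: 0.0
```

Call:
apply_moves:
  commands:
    - [[0, 0, -0.139], [16.3, -15.5, 0], 0]
    - [[0, 0, -0.139], [16.3, -15.5, 0], 0]
    - [[0, 0, -0.139], [16.3, -15.5, 0], 0]
    - [[0, 0, -0.139], [16.3, -15.5, 0], 0]
    - [[0, 0, -0.139], [16.3, -15.5, 0], 0]
    - [[0, 0, -0.139], [16.3, -15.5, 0], 0]
    - [[0, 0, -0.139], [16.3, -15.5, 0], 0]
    - [[0, 0, -0.139], [16.3, -15.5, 0], 0]
    - [[0, 0, -0.139], [16.3, -15.5, 0], 0]

```text
clock: 2.6
tool_pos: [0.5213, 0.2127, 0.3387]
ee_rot: [[0.995, 0.101, 0.0], [0.101, -0.995, 0.0], [0.0, -0.0, -1.0]]
ft_force: [0.9, 0.3, -0.2]
gripper_width: 0.0009
finger_force: 0.0
```

Call:
apply_moves:
  commands:
    - [[0, 0, -0.139], [16.3, -15.5, 0], 0]
    - [[0, 0, -0.139], [16.3, -15.5, 0], 0]
    - [[0, 0, -0.139], [16.3, -15.5, 0], 0]
    - [[0, 0, -0.139], [16.3, -15.5, 0], 0]
    - [[0, 0, -0.139], [16.3, -15.5, 0], 0]
    - [[0, 0, -0.139], [16.3, -15.5, 0], 0]
    - [[0, 0, -0.139], [16.3, -15.5, 0], 0]
    - [[0, 0, -0.139], [16.3, -15.5, 0], 0]
    - [[0, 0, -0.139], [16.3, -15.5, 0], 0]
    - [[0, 0, 0], [0, 0, 0], 0]

```text
clock: 3.6
tool_pos: [0.6688, 0.0716, 0.3373]
ee_rot: [[0.409, -0.912, -0.001], [-0.912, -0.409, -0.001], [0.0, 0.001, -1.0]]
ft_force: [-0.5, -0.3, -0.4]
gripper_width: 0.0003
finger_force: 0.0
```

Run:
```python
from h import *
s=readout.state(); print(s["clock"],s["qpos"].round(3),s["tool_pos"].round(4),np.degrees(np.arctan2(s["ee_rot"][1,1],s["ee_rot"][0,1])),s["gripper_width"],s["ft_force"])
im=viewer.get_image("wrist"); t=viewer.get_image("scene")[130:270,180:340]
cv2.imwrite("pics/w1.png",np.hstack([im[:, :],cv2.resize(t,(288,252)).repeat(1,0) if 0 else cv2.copyMakeBorder(cv2.resize(t,(288,252)),0,132,0,0,0)]))
for q,z in (("handle_top",.285),("wheel_hub",.227)):
    for r in finder.search_frame(q,"wrist")[:2]: print(q,r["position"],r["p"],ray("wrist",r["position"],z))
```

```text
3.6 [-5.800e-02  4.530e-01  9.730e-01 -1.000e-03  1.717e+00  2.661e+00] [0.6688 0.0716 0.3373] -155.83599605175726 0.00027898042506868496 [-0.46803287 -0.2738659  -0.35660133]
wheel_hub [339.1, 178.5] 0.9 [0.60043245 0.03539077 0.227     ]
```

View pics/w1.png

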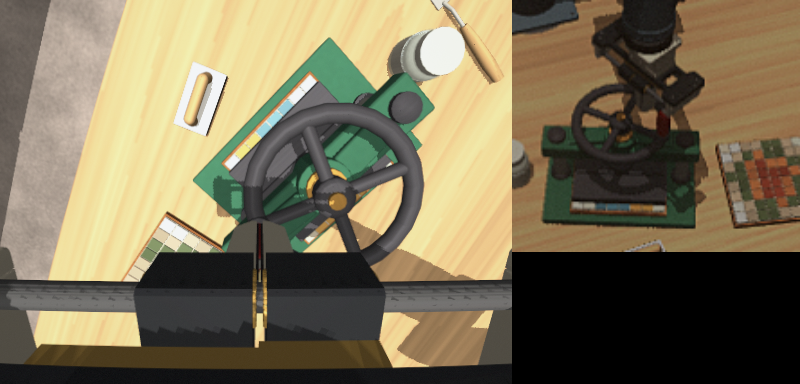

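The wrist picture shows the hub cap at (338,201). The handle is hidden behind the closed fingers. The inset shows the fingers beside and above the red handle. Next I'll check the hub position and work out the path rows.

```bash
cat > plan.py <<'E'
from h import *
import sys
H=np.array([.5915,.0535]); print("hubw",ray("wrist",(338,201),.227))
def tcp(a,psi,g=.0):
    h=H+.085*np.array([np.cos(a),np.sin(a)]); n=psi-np.pi/2   # equiv face normal
    v=np.array([np.cos(n),np.sin(n)]); t=np.array([-np.sin(a),np.cos(a)])
    if v@t<0: v=-v
    return h-v*(.020+g)
a0=np.radians(47.5); p0=np.radians(-155.8)
N=60; rate=5.3/6
prev=np.round(tcp(a0,p0)*1000)
print("contact0",prev)
for k in range(1,N+1):
    c=np.round(tcp(a0+np.radians(6*k),p0+np.radians(5.3*k))*1000); d=c-prev; prev=c
    print(f"[[0,0,0.0925],[{d[0]:.0f},{d[1]:.0f},0],0],",end="\n" if k%10 else "  #%d %s\n"%(k,c))
E
python3 plan.py
```

```text
hubw [0.59037888 0.05590414 0.227     ]
contact0 [657.  98.]
[[0,0,0.0925],[-5,6,0],0],
[[0,0,0.0925],[-6,6,0],0],
[[0,0,0.0925],[-6,6,0],0],
[[0,0,0.0925],[-7,4,0],0],
[[0,0,0.0925],[-8,4,0],0],
[[0,0,0.0925],[-7,3,0],0],
[[0,0,0.0925],[-8,2,0],0],
[[0,0,0.0925],[-8,1,0],0],
[[0,0,0.0925],[-8,1,0],0],
[[0,0,0.0925],[-9,-1,0],0],  #10 [585. 130.]
[[0,0,0.0925],[-8,-1,0],0],
[[0,0,0.0925],[-7,-2,0],0],
[[0,0,0.0925],[-8,-3,0],0],
[[0,0,0.0925],[-7,-4,0],0],
[[0,0,0.0925],[-7,-4,0],0],
[[0,0,0.0925],[-6,-5,0],0],
[[0,0,0.0925],[-6,-6,0],0],
[[0,0,0.0925],[-4,-6,0],0],
[[0,0,0.0925],[-5,-7,0],0],
[[0,0,0.0925],[-3,-7,0],0],  #20 [524.  85.]
[[0,0,0.0925],[-3,-8,0],0],
[[0,0,0.0925],[-2,-7,0],0],
[[0,0,0.0925],[-1,-8,0],0],
[[0,0,0.0925],[0,-8,0],0],
[[0,0,0.0925],[0,-8,0],0],
[[0,0,0.0925],[2,-7,0],0],
[[0,0,0.0925],[2,-8,0],0],
[[0,0,0.0925],[3,-7,0],0],
[[0,0,0.0925],[4,-7,0],0],
[[0,0,0.0925],[4,-6,0],0],  #30 [533.  11.]
[[0,0,0.0925],[5,-6,0],0],
[[0,0,0.0925],[6,-5,0],0],
[[0,0,0.0925],[6,-5,0],0],
[[0,0,0.0925],[6,-4,0],0],
[[0,0,0.0925],[7,-3,0],0],
[[0,0,0.0925],[7,-3,0],0],
[[0,0,0.0925],[8,-1,0],0],
[[0,0,0.0925],[7,-1,0],0],
[[0,0,0.0925],[8,0,0],0],
[[0,0,0.0925],[7,1,0],0],  #40 [600. -16.]
[[0,0,0.0925],[8,1,0],0],
[[0,0,0.0925],[7,2,0],0],
[[0,0,0.0925],[7,3,0],0],
[[0,0,0.0925],[6,4,0],0],
[[0,0,0.0925],[6,5,0],0],
[[0,0,0.0925],[6,5,0],0],
[[0,0,0.0925],[5,5,0],0],
[[0,0,0.0925],[4,6,0],0],
[[0,0,0.0925],[4,7,0],0],
[[0,0,0.0925],[3,7,0],0],  #50 [656.  29.]
[[0,0,0.0925],[2,7,0],0],
[[0,0,0.0925],[1,7,0],0],
[[0,0,0.0925],[1,7,0],0],
[[0,0,0.0925],[0,7,0],0],
[[0,0,0.0925],[-1,8,0],0],
[[0,0,0.0925],[-2,7,0],0],
[[0,0,0.0925],[-3,7,0],0],
[[0,0,0.0925],[-3,6,0],0],
[[0,0,0.0925],[-4,6,0],0],
[[0,0,0.0925],[-4,6,0],0],  #60 [643.  97.]
```

Call:
apply_moves:
  commands:
    - [[0, 0, 0], [0, 1, -20], 0]
    - [[0, 0, 0], [0, 1, -20], 0]
    - [[0, 0, 0], [0, 0, -20], 0]
    - [[0, 0, 0], [0, 0, -20], 0]
    - [[0, 0, 0], [0, 0, -12], 0]
    - [[0, 0, 0], [0, 0, 0], 0]

```text
clock: 4.4
tool_pos: [0.666, 0.0767, 0.245]
ee_rot: [[0.415, -0.91, -0.003], [-0.91, -0.415, 0.0], [-0.002, 0.003, -1.0]]
ft_force: [0.3, -0.2, -0.7]
gripper_width: 0.0002
finger_force: 0.0
```

Call:
apply_moves:
  commands:
    - [[0, 0, 0], [-3, 7, 0], 0]
    - [[0, 0, 0], [-3, 7, 0], 0]
    - [[0, 0, 0], [-3, 7, 0], 0]
    - [[0, 0, 0], [0, 0, 0], 0]

```text
clock: 4.8
tool_pos: [0.6583, 0.0981, 0.2478]
ee_rot: [[0.415, -0.91, 0.002], [-0.91, -0.415, 0.0], [0.001, -0.002, -1.0]]
ft_force: [0.6, 0.8, 0.1]
gripper_width: -0.0001
finger_force: 0.0
```

Call:
apply_moves:
  commands:
    - [[0, 0, 0.0925], [-5, 6, 0], 0]
    - [[0, 0, 0.0925], [-6, 6, 0], 0]
    - [[0, 0, 0.0925], [-6, 6, 0], 0]
    - [[0, 0, 0.0925], [-7, 4, 0], 0]

```text
clock: 5.2
tool_pos: [0.636, 0.1183, 0.248]
ee_rot: [[0.717, -0.697, 0.005], [-0.697, -0.717, -0.001], [0.004, -0.002, -1.0]]
ft_force: [3.7, -2.6, 1.7]
gripper_width: 0.0009
finger_force: 2.4
```

Call:
apply_moves:
  commands:
    - [[0, 0, 0.0925], [-8, 4, 0], 0]
    - [[0, 0, 0.0925], [-7, 3, 0], 0]
    - [[0, 0, 0.0925], [-8, 2, 0], 0]
    - [[0, 0, 0.0925], [-8, 1, 0], 0]
    - [[0, 0, 0.0925], [-8, 1, 0], 0]
    - [[0, 0, 0.0925], [-9, -1, 0], 0]

```text
clock: 5.8
tool_pos: [0.5888, 0.1288, 0.2487]
ee_rot: [[0.977, -0.214, 0.007], [-0.214, -0.977, -0.0], [0.007, -0.001, -1.0]]
ft_force: [5.2, -0.1, 3.2]
gripper_width: 0.0002
finger_force: 2.6
```

Call:
apply_moves:
  commands:
    - [[0, 0, 0.0925], [-8, -1, 0], 0]
    - [[0, 0, 0.0925], [-7, -2, 0], 0]
    - [[0, 0, 0.0925], [-8, -3, 0], 0]
    - [[0, 0, 0.0925], [-7, -4, 0], 0]
    - [[0, 0, 0.0925], [-7, -4, 0], 0]
    - [[0, 0, 0.0925], [-6, -5, 0], 0]
    - [[0, 0, 0.0925], [-6, -6, 0], 0]
    - [[0, 0, 0.0925], [-4, -6, 0], 0]
    - [[0, 0, 0.0925], [-5, -7, 0], 0]
    - [[0, 0, 0.0925], [-3, -7, 0], 0]

```text
clock: 6.8
tool_pos: [0.5275, 0.0848, 0.2488]
ee_rot: [[0.758, 0.652, 0.007], [0.652, -0.758, 0.002], [0.006, 0.003, -1.0]]
ft_force: [3.3, 4.6, 3.9]
gripper_width: 0.0004
finger_force: 2.9
```

Run:
```python
from h import *
s=readout.state(); print(s["clock"],s["qpos"].round(3),s["tool_pos"].round(4),s["ft_force"].round(1))
t=viewer.get_image("top")[130:260,190:340]; u=viewer.get_image("scene")[150:280,180:330]
cv2.imwrite("pics/c2.png",cv2.resize(np.hstack([t,u]),None,fx=2.6,fy=2.6,interpolation=cv2.INTER_CUBIC))
```

```text
6.8 [-0.051  0.207  1.528  0.002  1.4    0.809] [0.5275 0.0848 0.2488] [3.3 4.6 3.9]
```

View pics/c2.png

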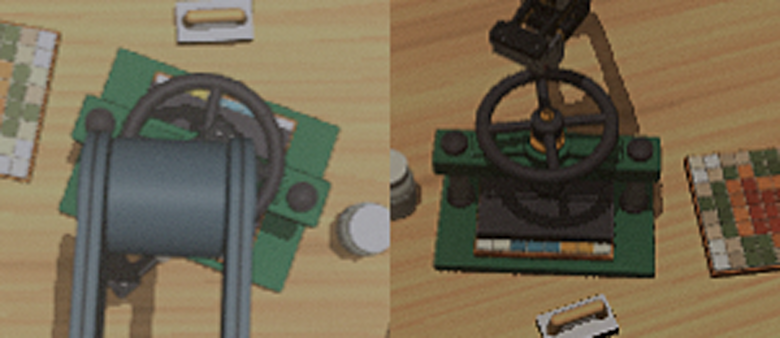

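The wheel has turned about a third of a turn and the fingertips are still loaded, with the handle hidden at the gripper (scene crop about (540,65)). I'll continue.

Call:
apply_moves:
  commands:
    - [[0, 0, 0.0925], [-3, -8, 0], 0]
    - [[0, 0, 0.0925], [-2, -7, 1], 0]
    - [[0, 0, 0.0925], [-1, -8, 0], 0]
    - [[0, 0, 0.0925], [0, -8, 0], 0]
    - [[0, 0, 0.0925], [0, -8, 0], 0]
    - [[0, 0, 0.0925], [2, -7, 1], 0]
    - [[0, 0, 0.0925], [2, -8, 0], 0]
    - [[0, 0, 0.0925], [3, -7, 0], 0]
    - [[0, 0, 0.0925], [4, -7, 0], 0]
    - [[0, 0, 0.0925], [4, -6, 0], 0]

```text
clock: 7.9
tool_pos: [0.5345, 0.0118, 0.2491]
ee_rot: [[-0.062, 0.998, 0.0], [0.998, 0.062, 0.003], [0.003, 0.0, -1.0]]
ft_force: [0.3, 6.5, 4.0]
gripper_width: 0.0003
finger_force: 3.5
```

Call:
apply_moves:
  commands:
    - [[0, 0, 0.0925], [5, -6, 0], 0]
    - [[0, 0, 0.0925], [6, -5, 1], 0]
    - [[0, 0, 0.0925], [6, -5, 0], 0]
    - [[0, 0, 0.0925], [6, -4, 0], 0]
    - [[0, 0, 0.0925], [7, -3, 0], 0]
    - [[0, 0, 0.0925], [7, -3, 1], 0]
    - [[0, 0, 0.0925], [8, -1, 0], 0]
    - [[0, 0, 0.0925], [7, -1, 0], 0]
    - [[0, 0, 0.0925], [8, 0, 0], 0]
    - [[0, 0, 0.0925], [7, 1, 0], 0]

```text
clock: 8.9
tool_pos: [0.5998, -0.0151, 0.2504]
ee_rot: [[-0.834, 0.551, -0.005], [0.551, 0.834, 0.003], [0.005, -0.0, -1.0]]
ft_force: [-5.5, 4.4, 4.5]
gripper_width: 0.0004
finger_force: 3.7
```

Run:
```python
from h import *
s=readout.state(); print(s["clock"],s["qpos"].round(3),s["tool_pos"].round(4),s["ft_force"].round(1))
```

```text
8.9 [-0.212  0.334  1.353  0.002  1.459 -1.199] [ 0.5998 -0.0151  0.2504] [-5.5  4.4  4.5]
```

Call:
apply_moves:
  commands:
    - [[0, 0, 0.0925], [8, 1, 0], 0]
    - [[0, 0, 0.0925], [7, 2, 1], 0]
    - [[0, 0, 0.0925], [7, 3, 0], 0]
    - [[0, 0, 0.0925], [6, 4, 0], 0]
    - [[0, 0, 0.0925], [6, 5, 0], 0]
    - [[0, 0, 0.0925], [6, 5, 1], 0]
    - [[0, 0, 0.0925], [5, 5, 0], 0]
    - [[0, 0, 0.0925], [4, 6, 0], 0]
    - [[0, 0, 0.0925], [4, 7, 0], 0]
    - [[0, 0, 0.0925], [3, 7, 0], 0]

```text
clock: 9.9
tool_pos: [0.6547, 0.0278, 0.2518]
ee_rot: [[-0.943, -0.333, -0.007], [-0.333, 0.943, -0.001], [0.007, 0.001, -1.0]]
ft_force: [-8.5, -2.8, 2.2]
gripper_width: 0.0003
finger_force: 4.6
```

Call:
apply_moves:
  commands:
    - [[0, 0, 0.0925], [2, 7, 0], 0]
    - [[0, 0, 0.0925], [1, 7, 0], 0]
    - [[0, 0, 0.0925], [1, 7, 0], 0]
    - [[0, 0, 0.0925], [0, 7, 0], 0]
    - [[0, 0, 0.0925], [-1, 8, 0], 0]
    - [[0, 0, 0.0925], [-2, 7, 0], 0]
    - [[0, 0, 0.0925], [-3, 7, 0], 0]
    - [[0, 0, 0], [0, 0, 0], 0]

```text
clock: 10.7
tool_pos: [0.6544, 0.0776, 0.2527]
ee_rot: [[-0.552, -0.834, -0.002], [-0.834, 0.552, -0.002], [0.003, 0.001, -1.0]]
ft_force: [-1.1, -2.9, 2.8]
gripper_width: 0.0006
finger_force: 2.1
```

Run:
```python
from h import *
s=readout.state(); print(s["clock"],s["qpos"].round(3),s["tool_pos"].round(4),s["ft_force"].round(1))
p=np.arctan2(s["ee_rot"][1,1],s["ee_rot"][0,1]); H=np.array([.5915,.0535])
n=p-np.pi/2; v=np.array([np.cos(n),np.sin(n)])
for v in (v,-v): d=s["tool_pos"][:2]+.02*v-H; print("handle est",np.hypot(*d),np.degrees(np.arctan2(d[1],d[0])))
t=viewer.get_image("top")[130:260,190:340]; u=viewer.get_image("scene")[150:280,180:330]
cv2.imwrite("pics/c3.png",cv2.resize(np.hstack([t,u]),None,fx=2.6,fy=2.6,interpolation=cv2.INTER_CUBIC))
```

```text
10.7 [-5.000e-02  4.420e-01  1.187e+00 -2.000e-03  1.514e+00 -2.607e+00] [0.6544 0.0776 0.2527] [-1.1 -2.9  2.8]
handle est 0.08444321423062831 28.897567489331056
handle est 0.05238697353659142 8.174828633380498
```

View pics/c3.png

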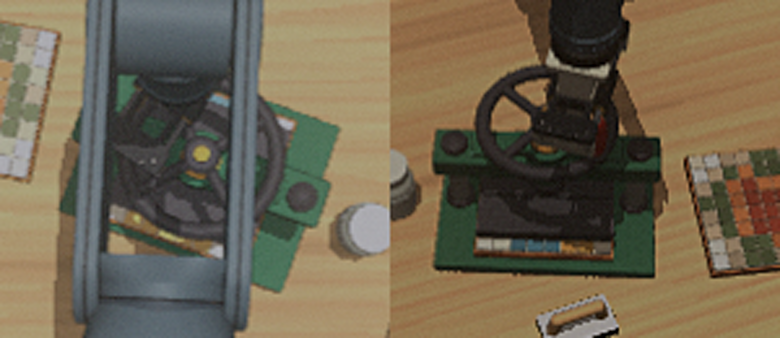

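The handle shows just beside the gripper (scene crop about (602,140)), roughly 18° short of its start angle. I'll do the last three rows, then back off and lift.

Call:
apply_moves:
  commands:
    - [[0, 0, 0.0925], [-3, 6, 0], 0]
    - [[0, 0, 0.0925], [-4, 6, 0], 0]
    - [[0, 0, 0.0925], [-4, 6, 0], 0]
    - [[0, 0, 0], [0, 0, 0], 0]

```text
clock: 11.2
tool_pos: [0.6441, 0.095, 0.2531]
ee_rot: [[-0.302, -0.953, -0.0], [-0.953, 0.302, -0.002], [0.002, -0.001, -1.0]]
ft_force: [-2.1, -5.3, 2.1]
gripper_width: 0.0005
finger_force: 2.5
```

Run:
```python
from h import *
s=readout.state(); H=np.array([.5915,.0535]); n=np.arctan2(s["ee_rot"][1,1],s["ee_rot"][0,1])-np.pi/2
v=np.array([np.cos(n),np.sin(n)]); d=s["tool_pos"][:2]+.02*v-H; print(v,s["tool_pos"],np.hypot(*d),np.degrees(np.arctan2(d[1],d[0])),s["qpos"][5])
```

```text
[0.30231099 0.95320935] [0.64414915 0.09503182 0.25305122] 0.08436244537201755 45.91280312462928 -2.857833236536056
```

Call:
apply_moves:
  commands:
    - [[0, 0, 0], [-3, -9, 0], 0]
    - [[0, 0, 0], [-3, -9, 0], 0]
    - [[0, 0, 0], [0, 0, 30], 0]
    - [[0, 0, 0], [0, 0, 30], 0]
    - [[0, 0, 0], [0, 0, 30], 0]
    - [[0, 0, 0], [-10, -20, 20], 0]
    - [[0, 0, 0], [-20, -30, 0], 0]
    - [[0, 0, 0], [-30, -30, 0], 0]
    - [[0, 0, 0], [-30, -30, 0], 0]
    - [[0, 0, 0], [-30, -30, 0], 0]

```text
clock: 12.2
tool_pos: [0.5207, -0.0518, 0.3621]
ee_rot: [[-0.324, -0.946, -0.003], [-0.946, 0.324, -0.011], [0.011, -0.0, -1.0]]
ft_force: [1.1, -0.6, 0.3]
gripper_width: 0.0005
finger_force: 0.0
```

Call:
apply_moves:
  commands:
    - [[0, 0, 0], [-25, -35, 0], 0]
    - [[0, 0, 0], [-25, -35, 0], 0]
    - [[0, 0, 0], [-25, -35, 0], 0]
    - [[0, 0, 0], [-20, -35, 0], 0]
    - [[0, 0, 0], [-20, -35, 0], 0]
    - [[0, 0, 0], [-20, -35, 0], 0]
    - [[0, 0, 0], [0, 0, 0], 0]
    - [[0, 0, 0], [0, 0, 0], 0]

```text
clock: 13.0
tool_pos: [0.435, -0.1438, 0.3519]
ee_rot: [[-0.471, -0.881, -0.045], [-0.873, 0.473, -0.115], [0.122, -0.015, -0.992]]
ft_force: [-0.1, 1.0, 0.2]
gripper_width: 0.0003
finger_force: 0.0
```

Run:
```python
from h import *
s=readout.state(); print(s["clock"],s["tool_pos"].round(3),s["ft_force"].round(1))
t=viewer.get_image("top"); u=viewer.get_image("scene")
a=cv2.imread("pics/top0.png")
for cam,im in(("top",t),("scene",u)):
    for q in("handle_top","wheel_hub","glue_jar","next_panel"): print(cam,q,[(np.round(r["position"]),round(r["p"],2)) for r in finder.search_frame(q,cam)[:1]])
cv2.imwrite("pics/c4.png",cv2.resize(np.hstack([t[130:260,190:340],u[150:280,180:330]]),None,fx=2.6,fy=2.6,interpolation=cv2.INTER_CUBIC))
```

```text
13.0 [ 0.435 -0.144  0.352] [-0.1  1.   0.2]
top handle_top [(array([246., 168.]), 0.59)]
top wheel_hub [(array([266., 185.]), 0.81)]
top glue_jar [(array([332., 216.]), 0.63)]
top next_panel [(array([180., 165.]), 0.86)]
scene handle_top [(array([262., 196.]), 0.47)]
scene wheel_hub [(array([241., 202.]), 0.75)]
scene glue_jar [(array([183., 221.]), 0.81)]
scene next_panel [(array([322., 231.]), 0.93)]
```

View pics/c4.png

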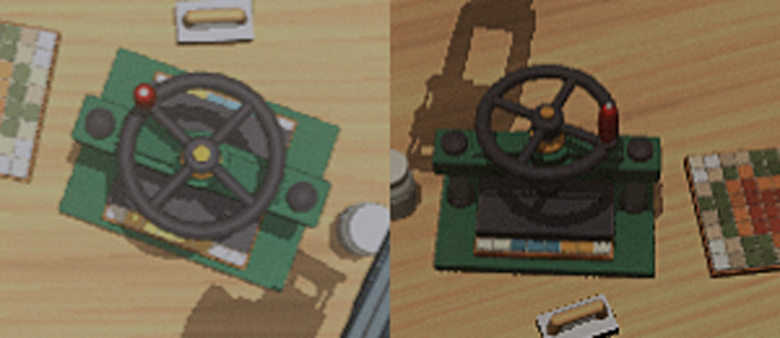

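The handle is back at about (245.8,166.2) in the top picture, against (245.1,166.3) at the start. Everything else is in place and the hand is clear, so I'm handing in.

```bash
python3 -c "
from bench import robot; print(robot.close_job())"
```

```text
the job is handed in; nothing more can be done
None
```

I pushed the hand wheel one full turn anticlockwise by its handle, which ended within about 2° of its start angle; the surroundings look unmoved, the hand is clear, and the job is handed in (no verdict was returned).

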